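# Prove the earth-leakage breaker of the bench power box

### The arm

A 7-joint arm with a two-finger parallel gripper is mounted at the origin on the work surface; the furniture and walls round the work are solid. World frame = base frame: x ahead of the robot, y to its left, z up, the work surface at z = 0. Lengths are in m, angles in rad, forces in N, time in s.
With the tool pointing down it reaches from about 0.4 to 0.925 m from the base axis. Payload 5.6 kg.
Tool frame: the origin (TCP) lies between the finger pads; the fingertips stand arm.tips_ahead ahead of it and the grasp point (between the pads) lies 3 mm ahead of it (arm.tips_ahead is the distance from the TCP to the fingertips, in m); z points along the fingers, y is the line along which they close (so a half turn about z gives the same grasp; the last joint's range is limited). The gripper opens to 85 mm and grips with 20 to 120 N. Pads are 22 mm wide; open, the fingers measure 114 mm over their backs; the gripper's body (76 mm by 85 mm) begins 54 mm behind the grasp point. The pads swing forward as they close: fully open they stand 13 mm farther back than shut.
Start: joints at [1.152, 0.468, -0.012, 1.603, 0.006, 1.071, -0.056], TCP at [0.239, -0.605, 0.253] pointing down, gripper open.
Joint ranges: [-2.53, 2.53], [-0.31, 2.02], [-1.57, 1.55], [0.28, 2.44], [-1.29, 4.43], [0.15, 1.84], [-2.92, 2.92]. Speed limits (rad/s): [2.57, 2.57, 3.14, 3.14, 3.14, 3.14, 3.14].

### API

Orientations are given as a 3x3 rotation matrix whose columns are the frame's x, y, z axes.
In Python, from bench import arm, optics, finish_job, models gives the robot as it stands. The module is installed in compiled form; this text tells all that it offers.
- The arm moves only by the shell command python3 -m creep 'ROWS' [OPENING]. ROWS is JSON, a list of rows, each a list of 2 entries, a list of its own where there are three numbers: the shift along the tool's x, y, z each as a share of 50 mm, from -1 to 1, then the turn, a rotation vector about the tool's x, y, z each as a share of 0.15 rad, from -1 to 1. In form: [[[x, y, z], [ax, ay, az]], ...]. A call has 1 to 5 rows; each row shifts and turns the commanded pose from where the row before left it, along the tool's axes as they then stand; what a row does not reach is not made up. A row lasts 1/10 s, in which the tool goes at most 50 mm and 8.59 degrees, less where a joint would pass 70% of its speed; a pose out of reach is approached as far as the arm can. A call with a number of a shift or a turn outside -1 to 1 is refused whole. A call with a gripper value outside its range is refused whole. OPENING is the gripper command: -1 is shut, 1 is fully open, values between are in proportion, set as the call begins (- or left out, the last holds). The fingers move at their own pace and stop on an object; the grip force is fixed at half the most. Time passes only in rows, so rows that do not move let the fingers close. It gives the time, the measured TCP pose, the force, the opening and the grip force at its end, in the units of the state.
- arm.sense(): the state, without advancing time (a new reading comes with each control period).
- optics.get_image(name): name is "scene" or "side" or "wrist"; returns a dict with "frame" (400x640x3 uint8, red, green, blue), "depth" (400x640 float32, m along the optical axis (not along the pixel's ray), 0 where there is no reading), "camera_matrix" (3x3 intrinsics, pixels), "k1" (the pictures are not rectified: a ray, as slopes to the right and down, at radius r is drawn at 1 + k1 r^2 times it, then the intrinsics apply), "xyz" and "rotation" of the camera in the world. Camera axes: x right, y down, z forward; pixel columns grow to the right and rows downward; lengths in m; the calibration is good to about 2 mm. A picture is of the moment at which its call begins.
- finish_job(): hands the job in; it is judged then, once.
Trained networks look in a picture, given as the dict that the camera call returned (one of the last four; its "shot" number tells which), for a name from the list of things; names that differ only in an ending like _2 or _b are one class to them, and where a whole thing is asked for, a point or a joint stands for the part that bears it (a point fixed in the world has none). Each returns a list of dicts, best first, with "conf" (0 to 1); they miss things now and then, are a little off and sometimes report something else, mostly with a low value. They report only what shows in the picture. A call takes as long as a camera call. They do not tell look-alikes from the thing itself.
- models.regions_of(picture, target): "region" (400x640 bool, what is visible of it) and "uv" ([column, row] in pixels, amid what is visible of it).
The state is a dict: "time_s": time; "joint_pos": joint angles; "qd": joint speeds; "joint_torque": joint torques, N m; "tcp_pos": TCP position; "eef_rot": TCP orientation; "force": force on the tool from outside, world axes, zero at the start; "ft_torque": the same for the moment, N m; "grip_width": finger opening in m; "gripper_force": force on a finger pad.
Only numpy, scipy, OpenCV 4.12 (cv2) and the standard library are available. Lean on these libraries where they do the work, as an engineer would, in place of code of your own. Each camera call takes 0.05 s, during which the arm holds its last target. There are 200 camera calls.

### The job

Prove the earth-leakage breaker in the power box before the welding gear is plugged in: lift the aluminium bar off the box's clear cover and lay it on the bench without dropping it, open the cover, press the test button fully down so that its breaker trips, let it go, then flip that breaker's lever back over to on and shut the cover. Leave the other two breakers switched on and do not shift the things lying about.

Things in the scene. Friction and masses are not known exactly. Their poses are not given: they have to be found in the camera images.
- power_box: portable power distribution box, fixed to the bench: grey case 150 (its x) x 200 (its y) x 65 mm high, a black-lidded round outlet on either end out to 121 mm from the centre. Origin: centre of its underside on the bench; its -x side is the front, with the cover's tab; its panel (top of the case) is at z = 65 mm. Three breaker modules stand in a row along its y, 54 mm apart (the middle one over the origin), in any order
- cover (a joint): clear domed cover over the panel, 138 x 186 mm, its top at 107 mm above the bench, walls 3 mm; hinged about the box's y at its far edge. 0 = shut, 1.7 rad = stop, fully open. A stiff hinge: it stays at any angle; about 1.5 N at the tab moves it
- cover_hinge (a point): point on the cover's hinge line (middle), 70 mm behind the box's origin along its x, 65 mm above the bench. The hinge line runs along the box's y
- cover_tab (a point): middle of the cover's black finger tab: a flat tongue 22 mm wide (along the hinge line), 6 mm thick, sticking out 28 mm from the cover's front edge, with free air below and on either side. When shut it lies 153 mm in front of the hinge line and 99 mm above the bench; moves with the cover
- rcd: earth-leakage breaker, the only module with a push button: light grey block 100 (along the box's x) x 36 x 16 mm on the panel. Origin: middle of its underside at the panel's face; its deck is 16 mm above that (81 mm above the bench). Axes as the box's. Button centre 33 mm in front (-x) of the origin, lever pivot 18 mm behind (+x), at the panel's face
- rcd_test_top (a point): middle of the top face of the round test button (18 mm across, standing 9 mm out of the deck); moves with it. Straight down to press
- rcd_test (a joint): travel of the spring test button, 0 = out, 0.007 m = fully down (2 mm still stand out). It takes 7 N at most: stiffest 2 mm down, where the trip linkage takes up, then it gives way. Fully down it throws the breaker's lever to off, and it holds the lever off for as long as it is down
- rcd_lever (a joint): snap-over lever of the earth-leakage breaker. 0 = on (leaning to the far side, the box's +x), 1.2 rad = off (leaning to the front); it snaps to the nearer end from its centre at 0.6 (upright). Light: about 1 N at its tip. On at the start
- rcd_lever_tip (a point): middle of the top of that lever (9 mm thick along the box's x, 16 mm wide, 40 mm from its pivot, which lies 16 mm under the deck); moves with it, about 23 mm in front of the pivot at off and behind it at on, and about 17 mm above the deck at either end
- mcb_a_lever (a joint): lever of the plain breaker A (same module and lever, no button); 0 = on, 1.2 rad = off; on at the start, to be left on
- mcb_b_lever (a joint): lever of the plain breaker B, as A
- mcb_a_lever_tip (a point): middle of the top of plain breaker A's lever
- mcb_b_lever_tip (a point): middle of the top of plain breaker B's lever
- alu_bar: square aluminium bar, 140 (its x) x 25 x 25 mm, 0.2 to 0.34 kg, lying flat on the cover. Origin: middle of its underside. The free bench top beside the box reaches from y = -0.40 m (its right edge) to y = 0.17 m (the tool chest), in world coordinates; nearer the robot than x = 0.42 m to y = 0.27 m
- spray_can: spray can, 66 mm across, 185 mm tall, standing beside one end of the box; loose. Origin: middle of its foot
- tape_measure: tape measure, 35 (x) x 75 (y) x 64 mm tall, standing beside the other end of the box; loose. Origin: middle of its underside
- screwdriver: screwdriver, 228 mm long (along its y), 29 mm thick, lying in front on the right; loose. Origin: its middle, underside
- chip_hammer: chipping hammer, 231 (its y) x 140 (its x) x 27 mm, lying behind the box; loose. Origin: its middle, underside
- bolt_dish: round dish of bolts, 73 mm across, 18 mm high, on the left; loose. Origin: middle of its underside
Things that resemble listed ones, but are neither listed nor needed, are in the scene too. There is more than one size of the alu_bar; the job needs the largest.

How it is judged:
By the outcome, as a careful person would: the job done as asked, in the order asked, and still so for the second after the job is handed in, with the robot touching nothing.
It also fails if it takes over 69 s, if anything falls off the work surface, if the arm or the gripper's body presses on something with over 40 N, if the wrist force passes 120 N, or if a joint passes its speed limit or range.

## Working session

There is one attempt and no reset: what is moved stays moved. The work goes in short steps, Python scripts to look and compute and a shell command to move; the robot and the scene stay as the last step left them, time stands still between calls to the robot, and variables do not carry over. Pictures are saved under pics/ and viewed, at most 10 in all, crops included, and the job is handed in when it is done.

```bash
mkdir -p pics
cat > h.py <<'E'
import numpy as np, cv2, json
from bench import arm, optics, models
def shot(n,save=None):
    p=optics.get_image(n)
    if save: cv2.imwrite('pics/'+save,p['frame'][:,:,::-1])
    return p
def rays(p,uv):
    K=np.array(p['camera_matrix'],float); uv=np.atleast_2d(np.array(uv,float))
    d=np.array([p['k1'],0,0,0,0],float)
    return cv2.undistortPoints(uv[:,None,:],K,d)[:,0]
def world(p,uv,depth=None):
    uv=np.atleast_2d(np.array(uv,float)); n=rays(p,uv)
    if depth is None:
        ij=np.round(uv).astype(int); depth=p['depth'][ij[:,1].clip(0,399),ij[:,0].clip(0,639)]
    c=np.c_[n,np.ones(len(n))]*np.atleast_1d(depth)[:,None]
    return c@np.array(p['rotation']).T+np.array(p['xyz'])
def onplane(p,uv,z):
    n=rays(p,uv); d=np.c_[n,np.ones(len(n))]@np.array(p['rotation']).T
    o=np.array(p['xyz']); return o+d*((z-o[2])/d[:,2])[:,None]
def cloud(p,reg):
    v,u=np.nonzero(reg&(p['depth']>0)); return world(p,np.c_[u,v])
def px(p,P):
    P=np.atleast_2d(P); R=np.array(p['rotation']); c=(P-np.array(p['xyz']))@R
    s=c[:,:2]/c[:,2:]; s=s*(1+p['k1']*(s**2).sum(1,keepdims=True)); K=np.array(p['camera_matrix'])
    return s*[K[0,0],K[1,1]]+[K[0,2],K[1,2]]
E
python3 - <<'E'
from h import *
s=arm.sense(); print(s['time_s'],s['tcp_pos'],s['eef_rot'],arm.tips_ahead,s['grip_width'],s['force'])
for c in ['scene','side']:
    p=shot(c,c+'0.png'); print(c,p['xyz'],np.round(p['rotation'],3).tolist())
    for t in ['power_box','cover','cover_tab','rcd','rcd_test_top','rcd_lever_tip','mcb_a_lever_tip','alu_bar','spray_can','tape_measure','screwdriver','chip_hammer','bolt_dish']:
        for r in models.regions_of(p,t)[:4]:
            w=cloud(p,r['region']); 
            print(t,round(r['conf'],2),np.round(r['uv']),r['region'].sum(), np.round(np.median(w,0),3) if len(w) else '',np.round(np.percentile(w,[3,97],axis=0),3).tolist() if len(w) else '')
E
```

```text
0.0 [ 0.23830276 -0.60419243  0.25232065] [[ 9.30248095e-01  3.66930381e-01 -7.60003761e-04]
 [ 3.66931148e-01 -9.30246735e-01  1.59511281e-03]
 [-1.21695664e-04 -1.76271971e-03 -9.99998439e-01]] 0.022 0.08531561052038382 [ 0.16194852 -0.59366626  0.54493595]
scene [ 1.30628047 -0.22885315  0.94814397] [[0.278, 0.709, -0.648], [0.96, -0.219, 0.173], [-0.019, -0.67, -0.742]]
power_box 0.68 [280. 214.] 4153 [ 0.573 -0.136  0.078] [[0.467, -0.228, 0.015], [0.608, -0.028, 0.108]]
cover 0.61 [277. 199.] 2305 [ 0.541 -0.133  0.105] [[0.459, -0.215, 0.067], [0.596, -0.038, 0.109]]
cover_tab 0.57 [276. 200.] 2285 [ 0.544 -0.135  0.105] [[0.462, -0.214, 0.066], [0.596, -0.038, 0.109]]
cover_tab 0.16 [280. 214.] 4265 [ 0.572 -0.136  0.072] [[0.462, -0.228, 0.01], [0.608, -0.027, 0.108]]
rcd 0.61 [407. 274.] 972 [0.796 0.138 0.018] [[0.749, -0.029, -0.003], [0.855, 0.19, 0.026]]
alu_bar 0.6 [286. 192.] 586 [ 0.538 -0.118  0.129] [[0.481, -0.162, 0.105], [0.589, -0.07, 0.133]]
alu_bar 0.6 [294. 167.] 164 [ 0.329 -0.05   0.016] [[0.295, -0.089, -0.0], [0.365, -0.022, 0.02]]
spray_can 0.62 [228. 2
[... 1830 characters left out ...]
[240. 193.] 1077 [ 0.612 -0.272  0.102] [[0.575, -0.307, 0.004], [0.625, -0.255, 0.171]]
tape_measure 0.7 [344. 239.] 532 [0.593 0.056 0.043] [[0.568, 0.018, 0.002], [0.606, 0.088, 0.066]]
screwdriver 0.69 [303. 165.] 159 [ 0.339 -0.214  0.026] [[0.328, -0.259, 0.01], [0.372, -0.165, 0.052]]
screwdriver 0.18 [299. 182.] 530 [ 0.536 -0.108  0.131] [[0.481, -0.154, 0.111], [0.585, -0.064, 0.136]]
chip_hammer 0.86 [345. 304.] 1018 [0.794 0.147 0.022] [[0.75, -0.024, -0.0], [0.854, 0.196, 0.029]]
chip_hammer 0.52 [300. 165.] 186 [ 0.336 -0.226  0.024] [[0.321, -0.335, 0.013], [0.347, -0.179, 0.032]]
bolt_dish 0.84 [414. 212.] 318 [0.388 0.195 0.01 ] [[0.361, 0.165, 0.003], [0.427, 0.222, 0.021]]
```

```bash
python3 - <<'E'
import cv2
a=cv2.imread('pics/scene0.png')[120:320,180:460];b=cv2.imread('pics/side0.png')[120:320,200:480]
cv2.imwrite('pics/c1.png',cv2.vconcat([cv2.resize(a,(420,300),interpolation=cv2.INTER_CUBIC),cv2.resize(b,(420,300),interpolation=cv2.INTER_CUBIC)]))
E
python3 - <<'E'
from h import *
for c in ['scene','side']:
    p=shot(c); 
    r=models.regions_of(p,'alu_bar')
    for q in r[:3]:
        w=cloud(p,q['region']); zt=np.percentile(w[:,2],90); t=w[abs(w[:,2]-zt)<.006]
        print(np.round(cv2.minAreaRect((t[:,:2]*1000).astype(np.float32)),1) if 0 else cv2.minAreaRect((t[:,:2]*1000).astype(np.float32)),zt)
    q=models.regions_of(p,'power_box')[0]; w=cloud(p,q['region'])
    v,u=np.nonzero(p['depth']>0); w=world(p,np.c_[u,v]); m=(w[:,0]>.38)&(w[:,0]<.64)&(w[:,1]>-.26)&(w[:,1]<.01)
    w=w[m]
    for lo,hi in [(.1,.116),(.055,.09)]:
        t=w[(w[:,2]>lo)&(w[:,2]<hi)]; print(lo,len(t),cv2.minAreaRect((t[:,:2]*1000).astype(np.float32)),np.median(t[:,2]))
    t=w[(w[:,2]>.02)&(w[:,2]<.06)];
E
```

```text
((682.9163818359375, 134.9658660888672), (22.501184463500977, 104.94474792480469), 2.6342613697052) 0.01863788673689798
((529.6788330078125, -115.75031280517578), (27.531770706176758, 141.536376953125), 52.338462829589844) 0.1320733667604873
((330.24530029296875, -53.548927307128906), (19.899341583251953, 92.49424743652344), 43.55106735229492) 0.01856264953759871Traceback (most recent call last):
  File "<stdin>", line 8, in <module>
IndexError: list index out of range
```

View pics/c1.png

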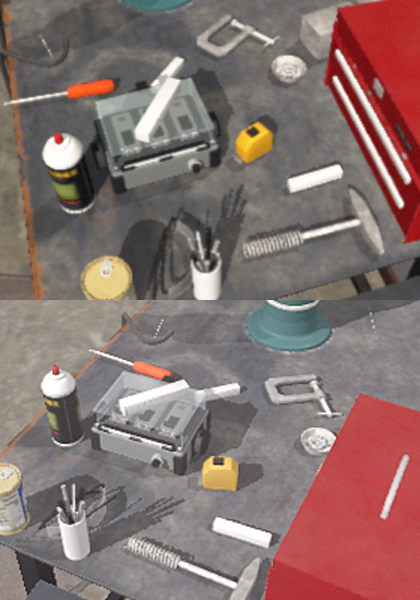

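The bar on the cover (scene px ~(286,192)) is 141×27 mm. The look-alikes are about 105 mm long at (0.683,0.135) and 92 mm at (0.330,-0.053). The 140 mm one on the cover is therefore the target, and the crop confirms it. Next is the box pose.

Run:
```python
from h import *
W=[]
for c in ['scene','side']:
    p=shot(c)
    v,u=np.nonzero(p['depth']>0); w=world(p,np.c_[u,v]); m=(w[:,0]>.38)&(w[:,0]<.66)&(w[:,1]>-.26)&(w[:,1]<.01)&(w[:,2]>.02)
    w=w[m]
    t=w[(w[:,2]>.100)&(w[:,2]<.116)]; print(c,len(t),cv2.minAreaRect((t[:,:2]*1000).astype(np.float32)),np.median(t[:,2]))
    # back wall fit: x as f(y), face points z .02-.055
    t=w[(w[:,2]>.02)&(w[:,2]<.055)&(w[:,0]>.55)&(w[:,1]>-.2)&(w[:,1]<-.05)]
    k=np.ones(len(t),bool)
    for _ in range(6):
        f=np.polyfit(t[k,1],t[k,0],1); r=t[:,0]-np.polyval(f,t[:,1]); k=abs(r)<max(.003,1.5*np.std(r[k]))
    print('back',f,k.sum(),len(t),np.std(r[k]))
    # plan-view histogram of cover-top pts in coarse form
    W.append(w)
np.save('W.npy',np.vstack(W))
w=np.vstack(W)
g=np.zeros((64,64))
for x0 in np.arange(.40,.64,.01):
    print('%.2f '%x0+' '.join('%3d'%(1000*np.percentile(q[:,2],80)) if len(q:=w[(abs(w[:,0]-x0-.005)<.005)&(abs(w[:,1]-y0-.005)<.005)])>1 else '  .' for y0 in np.arange(-.26,.01,.01)))
```

```text
scene 2136 ((516.3054809570312, -148.32150268554688), (167.67355346679688, 229.50006103515625), 2.4677975177764893) 0.10558259738343889
back [-0.05396504  0.59505931] 387 463 0.0012690550029400211
side 1523 ((516.004638671875, -145.6446990966797), (170.16305541992188, 237.72044372558594), 3.4911558628082275) 0.10872547076465955
back [-0.04484091  0.5945451 ] 322 393 0.0013960700143164741
0.40   .   .   .   .   .   .   .   .   .   .   .   .   .   .   .   .   .   .   .   .   .   .   .   .   .   .   .
0.41   .   .   .   .   .   .   .   .   .   .   .   .   .   .   .   .   .   .   .   .   .   .   .   .   .   .   .
0.42   .   .   .   .   .   .   .   .   .   .   .   .   .   .   .   .   .   .   .   .   .   .   .   .   .   .   .
0.43   .   .   .   .   .   .   .   .   .   .   .   . 102 103 103   .   .   .   .   .   .   .   .   .   .   .   .
0.44   .   .   .   .   .   .   .   .   .   .   .   . 104 104 105   .   .   .   .   .   .   .   .  54   .   .   .
0.45   .   .   .  55   .   .   .   .   .   . 107 108 106 107 108 105   .   .   . 107 107 108 103  61   .   .   .
0.46   .   .   .  66 107 108 10
[... 1302 characters left out ...]
07 108  89  46   .   .
0.58 119   .   .  53 103 106 108 107 107 113 127 130 120 107 108 107 108 109 107 108 107 107 105  94  56   .   .
0.59 129   .   .  58 102 107 107 107 107 106 106 109 105 104 104  73  71  70  71  71  67  68  63  57  50   .   .
0.60 121   .   .  50  57  59  66  67  59  59  59  58  59  59  63  60  49  50  45  49  61  69  47  45   .   .   .
0.61 123   .   .   .  47  43   .   .   .   .   .   .   .   .   .   .   .   .  40  42   .   .   .   .   .   .   .
0.62   .   .   .   .   .   .   .   .   .   .   .   .   .   .   .   .   .   .  35   .   .   .   .   .   .   .   .
0.63   .   .   .   .   .   .   .   .   .   .   .   .   .   .   .   .   .   .   .   .   .   .   .   .   .   .   .
```

```bash
python3 - <<'E'
from h import *
W=[]
for c in ['scene','side']:
    p=shot(c)
    v,u=np.nonzero(p['depth']>0); W.append(world(p,np.c_[u,v]))
w=np.vstack(W)
def mp(xs,ys):
  print('      '+' '.join('%4d'%round(1000*y) for y in ys))
  for x0 in xs:
    print('%.2f '%x0+' '.join('%4d'%(1000*np.percentile(q[:,2],90)) if len(q:=w[(abs(w[:,0]-x0-.01)<.01)&(abs(w[:,1]-y0-.01)<.01)])>1 else '   .' for y0 in ys))
mp(np.arange(.28,.72,.02),np.arange(-.44,.24,.02))
E
python3 -m creep '[[[0.7,-0.9,-0.8],[0,0,1]],[[0.7,-0.9,-0.6],[0,0,1]],[[0.9,-0.4,0],[0,0,1]],[[0.9,-0.4,0],[0,0,1]],[[0.9,-0.4,0],[0,0,1]]]' 0.3
```

```text
-440 -420 -400 -380 -360 -340 -320 -300 -280 -260 -240 -220 -200 -180 -160 -140 -120 -100  -80  -60  -40  -20    0   20   40   60   80  100  120  140  160  180  200  220
0.28    .    .    1    3    2    2    2    4    2    3    3    3    3    3    4    3    2    4    2    2   19    4    4    4   16   19   18   18    4    3   14   17    8    1
0.30    .    .   15    2    4    4    4    3    0    .   24    .    7    4    3    3    3    4    2   19   21   16    4    2    8   18   15    3    3    3   12   15    3    3
0.32    .    .   16   16   17   17   17   17   24   29   29   30   31   27    1    4    2    3   21   21   17    3    4    3    3    4    1    3    3    3    4    3    4    2
0.34    .    .    2    2    3    3    3    1   12   20   23   24   25   22    0    1    0   19   21   19    4    3    3    3    3    2    3    3    3    4    2   17   13    2
0.36    .    .    1    3    2    3    3    2    0    0    0    .    .    .    .    .   19   19   18    3    3    2    3    3    3    2    3    3    3    3   17   17   17   21
0.38    .    .    3    3    3    3    3    3    0    0 
[... 2408 characters left out ...]
.    1    1    2    2    1    2    3    3    2    2    1    2    3    1    2    1    2    3    2    3    3    3    3    2   19   20   21   21   21   20    3  134
0.68 -439 -441    0    2    1    2    1    2    2    3    2    2    2    1    2    2    2    3    2    2    3    2    3    3    3    3   18   19   20   19   19   17    2  134
0.70 -440 -441    1    1    1    1    2    3    2    1    2    2    1    0   29   31    2    2    2    3    2    3    2    2    3    2    3    3    3    3    2    2    2  134
time_s: 2.25
tcp_pos: [0.4039, -0.4757, 0.3064]
eef_rot: [[0.933, -0.36, 0.001], [-0.36, -0.933, -0.001], [0.001, 0.0, -1.0]]
force: [-0.6, -1.4, 0.5]
grip_width: 0.0556
gripper_force: 0.0
```

```bash
python3 -m creep '[[[0,0,0],[0,0,1]],[[0,0,0],[0,0,0.93]],[[-0.3,-0.9,0],[0,0,0]],[[-0.3,-0.9,0],[0,0,0]],[[-0.3,-0.9,0],[0,0,0]]]'
python3 -m creep '[[[-0.3,-0.9,0],[0,0,0]],[[-0.3,-0.9,0],[0,0,0]],[[-0.3,-0.9,0],[0,0,0]],[[-0.3,-0.9,0],[0,0,0]],[[-0.3,-0.9,0],[0,0,0]]]'
python3 - <<'E'
from h import *
p=shot('wrist','w1.png'); print(p['xyz'],np.round(p['rotation'],3).tolist())
for t in ['cover_tab','rcd','rcd_test_top','rcd_lever_tip','alu_bar']:
    for r in models.regions_of(p,t)[:3]:
        w=cloud(p,r['region']); 
        print(t,round(r['conf'],2),np.round(r['uv']),r['region'].sum(), np.round(np.median(w,0),3))
        if t=='alu_bar':
            tt=w[w[:,2]>.125]; 
            if len(tt)>20: print(cv2.minAreaRect((tt[:,:2]*1000).astype(np.float32)))
E
```

```text
time_s: 2.75
tcp_pos: [0.449, -0.3406, 0.3053]
eef_rot: [[0.795, -0.606, 0.0], [-0.606, -0.795, -0.0], [0.0, -0.0, -1.0]]
force: [0.8, 0.5, 0.0]
grip_width: 0.0555
gripper_force: 0.0
time_s: 3.25
tcp_pos: [0.5257, -0.1158, 0.3057]
eef_rot: [[0.795, -0.606, 0.001], [-0.606, -0.795, -0.0], [0.001, -0.0, -1.0]]
force: [0.7, -0.5, 0.3]
grip_width: 0.0555
gripper_force: 0.0
[ 0.58968092 -0.1660689   0.42649862] [[-0.606, -0.755, -0.251], [-0.796, 0.575, 0.191], [-0.0, 0.315, -0.949]]
cover_tab 0.72 [341. 161.] 15525 [ 0.533 -0.14   0.107]
rcd_lever_tip 0.73 [340. 165.] 15351 [ 0.532 -0.14   0.107]
alu_bar 0.87 [316. 173.] 2816 [ 0.534 -0.119  0.132]
((528.4522094726562, -115.22596740722656), (24.69367218017578, 139.33648681640625), 51.77843475341797)
alu_bar 0.85 [132. 176.] 979 [0.68  0.127 0.018]
alu_bar 0.67 [358. 269.] 711 [ 0.339 -0.062  0.019]
```

View pics/w1.png

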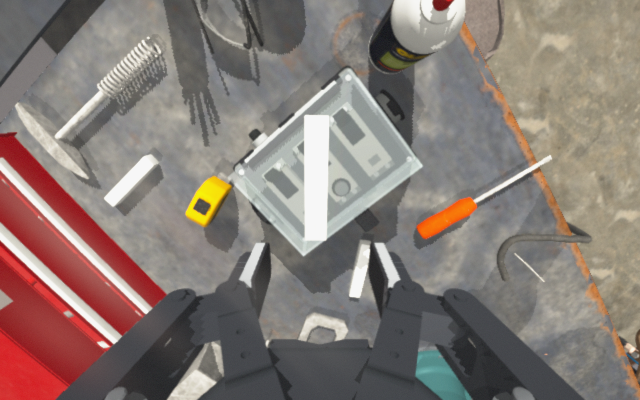

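Button visible at about (342,187) through the cover; the bar runs from (316,115) to (316,250). Descending to grasp it.

```bash
python3 -m creep '[[[0.04,-0.05,0.9],[0,0,0.1]],[[0,0,0.9],[0,0,0]],[[0,0,0.9],[0,0,0]],[[0,0,0.5],[0,0,0]],[[0,0,0.24],[0,0,0]]]'
python3 - <<'E'
from h import *
s=arm.sense(); print(s['tcp_pos'],s['force'],s['grip_width'])
E
python3 -m creep '[[[0,0,0.04],[0,0,0]],[[0,0,0],[0,0,0]],[[0,0,0],[0,0,0]],[[0,0,0],[0,0,0]]]' -1
```

```text
time_s: 4.05
tcp_pos: [0.5265, -0.1187, 0.1306]
eef_rot: [[0.784, -0.62, -0.005], [-0.62, -0.784, 0.0], [-0.004, 0.003, -1.0]]
force: [-0.0, 0.2, -0.3]
grip_width: 0.0554
gripper_force: 0.0
[ 0.52647005 -0.11866411  0.13064111] [-0.01324904  0.19084362 -0.33964181] 0.05536411766718448
time_s: 4.45
tcp_pos: [0.5293, -0.1173, 0.1326]
eef_rot: [[0.786, -0.618, 0.002], [-0.618, -0.786, -0.001], [0.002, -0.001, -1.0]]
force: [0.3, -1.2, 0.8]
grip_width: 0.0244
gripper_force: 59.7
```

```bash
python3 -m creep '[[[0,0,-0.4],[0,0,0]],[[0,0,-0.8],[0,0,0]],[[-0.3,-0.2,-0.4],[0,0,0]],[[-0.6,-0.4,0],[0,0,0]],[[-0.7,-0.5,0],[0,0,0]]]'
python3 -m creep '[[[-0.7,-0.5,0],[0,0,0]],[[-0.7,-0.5,0],[0,0,0]],[[-0.5,-0.4,0.4],[0,0,0]],[[0,0,0.8],[0,0,0]],[[0,0,0.8],[0,0,0]]]'
python3 -m creep '[[[0,0,0.8],[0,0,0]],[[0,0,0],[0,0,0]]]'
```

```text
time_s: 4.95
tcp_pos: [0.4997, -0.0248, 0.2127]
eef_rot: [[0.784, -0.621, 0.003], [-0.621, -0.784, -0.001], [0.003, -0.001, -1.0]]
force: [0.2, 1.5, -3.7]
grip_width: 0.0238
gripper_force: 59.6
time_s: 5.45
tcp_pos: [0.4687, 0.091, 0.1117]
eef_rot: [[0.788, -0.615, 0.004], [-0.615, -0.788, 0.001], [0.003, -0.003, -1.0]]
force: [0.5, -0.5, -3.2]
grip_width: 0.0242
gripper_force: 59.6
time_s: 5.65
tcp_pos: [0.4643, 0.0886, 0.0674]
eef_rot: [[0.787, -0.617, -0.01], [-0.617, -0.787, -0.002], [-0.006, 0.008, -1.0]]
force: [-1.1, -0.5, -3.3]
grip_width: 0.0238
gripper_force: 60.2
```

```bash
python3 -m creep '[[[0,0,0.4],[0,0,0]],[[0,0,0.3],[0,0,0]],[[0,0,0.06],[0,0,0]],[[0,0,0],[0,0,0]],[[0,0,0],[0,0,0]]]'
python3 -m creep '[[[0,0,0.04],[0,0,0]],[[0,0,0],[0,0,0]]]'
```

```text
time_s: 6.15
tcp_pos: [0.4692, 0.0897, 0.0349]
eef_rot: [[0.786, -0.618, 0.003], [-0.618, -0.786, 0.0], [0.002, -0.002, -1.0]]
force: [-0.3, 1.2, -2.7]
grip_width: 0.0237
gripper_force: 60.2
time_s: 6.35
tcp_pos: [0.4685, 0.0895, 0.0319]
eef_rot: [[0.786, -0.618, 0.001], [-0.618, -0.786, 0.0], [0.001, -0.001, -1.0]]
force: [0.6, -0.3, -3.1]
grip_width: 0.0239
gripper_force: 60.2
```

```bash
python3 -m creep '[[[0,0,0.08],[0,0,0]],[[0,0,0],[0,0,0]],[[0,0,0],[0,0,0]]]'
python3 -m creep '[[[0,0,0.03],[0,0,0]],[[0,0,0],[0,0,0]]]'
python3 -m creep '[[[0,0,0.03],[0,0,0]],[[0,0,0],[0,0,0]]]'
```

```text
time_s: 6.65
tcp_pos: [0.4679, 0.0895, 0.0271]
eef_rot: [[0.786, -0.618, -0.0], [-0.618, -0.786, -0.0], [-0.0, 0.0, -1.0]]
force: [0.4, 0.7, -3.7]
grip_width: 0.0237
gripper_force: 60.2
time_s: 6.85
tcp_pos: [0.468, 0.0895, 0.0256]
eef_rot: [[0.786, -0.618, -0.0], [-0.618, -0.786, -0.0], [-0.0, 0.0, -1.0]]
force: [0.1, -0.3, -3.7]
grip_width: 0.0238
gripper_force: 60.2
time_s: 7.05
tcp_pos: [0.4681, 0.0895, 0.0254]
eef_rot: [[0.786, -0.618, -0.0], [-0.618, -0.786, -0.001], [0.0, 0.0, -1.0]]
force: [-3.4, -0.7, 12.4]
grip_width: 0.0237
gripper_force: 62.3
```

```bash
python3 -m creep '[[[0,0,0],[0,0,0]],[[0,0,0],[0,0,0]],[[0,0,0],[0,0,0]]]' 0.2
python3 -m creep '[[[0,0,-0.4],[0,0,0]],[[0,0,-0.8],[0,0,0]],[[0,0,-1],[0,0,0]],[[0.8,0.8,-1],[0,0,0]],[[0.8,0.8,-1],[0,0,0]]]'
python3 - <<'E'
from h import *
p=shot('wrist','w2.png')
for t in ['alu_bar']:
    for r in models.regions_of(p,t)[:3]:
        w=cloud(p,r['region']); print(r['conf'],np.median(w,0),np.percentile(w[:,2],[5,95]))
# button: find by pixel refined later
a=p['frame'][:,:,::-1]; cv2.imwrite('pics/w2c.png',a)
E
```

```text
time_s: 7.35
tcp_pos: [0.4683, 0.0896, 0.0244]
eef_rot: [[0.786, -0.618, 0.0], [-0.618, -0.786, 0.0], [0.0, -0.0, -1.0]]
force: [0.4, 0.8, -0.1]
grip_width: 0.0513
gripper_force: 0.0
time_s: 7.85
tcp_pos: [0.4772, 0.0152, 0.2024]
eef_rot: [[0.788, -0.615, 0.001], [-0.615, -0.788, 0.0], [0.001, -0.001, -1.0]]
force: [1.3, -0.6, -1.0]
grip_width: 0.0514
gripper_force: 0.0
0.74 [0.58104666 0.04155374 0.05844391] [0.0121414  0.06474616]
0.7 [0.47918515 0.077152   0.02500657] [0.00934226 0.02619273]
0.65 [0.77714768 0.17213057 0.01982123] [0.00772078 0.0264545 ]
```

View pics/w2c.png

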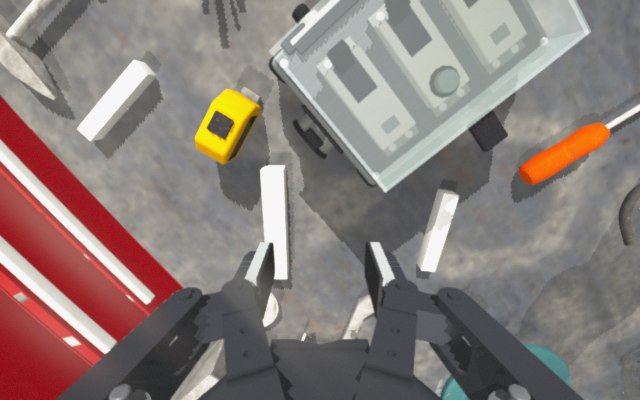

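Run:
```python
from h import *
p=shot('wrist')
print('button',onplane(p,[[445,78]],.090)); print('tab',onplane(p,[[488,130]],.102),'corners',onplane(p,[[386,190],[588,36]],.107))
h=cv2.cvtColor(p['frame'],cv2.COLOR_RGB2HSV); g=p['frame'].max(2); m=np.zeros(g.shape,np.uint8); m[100:160,462:515]=1; m&=(g<75).astype(np.uint8)
w=cloud(p,m>0); w=w[w[:,2]>.09]; print(len(w),np.median(w,0),cv2.minAreaRect((w[:,:2]*1000).astype(np.float32)))
```

```text
button [[ 0.49875495 -0.13298223  0.09      ]]
tab [[ 0.44662064 -0.13561043  0.102     ]] corners [[ 0.45828548 -0.04349836  0.107     ]
 [ 0.46206724 -0.22618135  0.107     ]]
834 [ 0.44500223 -0.12866031  0.10252356] ((444.09814453125, -129.5003662109375), (26.05669593811035, 21.94567108154297), 3.550586462020874)
```

Run:
```python
from h import *
s=arm.sense(); print(np.round(s['joint_pos'],3)); p=shot('wrist'); R=np.array(s['eef_rot']); print('cam in tool',R.T@(np.array(p['xyz'])-s['tcp_pos']))
```

```text
[ 0.08   0.257 -0.202  2.051  0.071  0.835 -2.405]
cam in tool [ 0.08143019  0.00113088 -0.12078736]
```

```bash
R='x'; python3 -m creep '[[[0,0,-0.8],[0,0,-1]],[[0,0,0],[0,0,-1]],[[0,0,0],[0,0,-1]],[[0,0,0],[0,0,-1]],[[0,0,0],[0,0,-1]]]' -1
python3 -m creep '[[[0,0,0],[0,0,-1]],[[0,0,0],[0,0,-1]],[[0,0,0],[0,0,-1]],[[0,0,0],[0,0,-1]],[[0,0,0],[0,0,-1]]]' >/dev/null
python3 -m creep '[[[0,0,0],[0,0,-1]],[[0,0,0],[0,0,-1]],[[0,0,0],[0,0,-1]],[[0,0,0],[0,0,-1]],[[0,0,0],[0,0,-1]]]' >/dev/null
python3 -m creep '[[[0,0,0],[0,0,-1]],[[0,0,0],[0,0,-1]],[[0,0,0],[0,0,-1]],[[0,0,0],[0,0,-1]],[[0,0,0],[0,0,-1]]]' >/dev/null
python3 -m creep '[[[0,0,0],[0,0,-1]],[[0,0,0],[0,0,-1]],[[0,0,0],[0,0,-1]],[[0,0,0],[0,0,-1]],[[0,0,0],[0,0,-1]]]' 0.1
```

```text
time_s: 8.55
tcp_pos: [0.476, 0.0167, 0.239]
eef_rot: [[0.996, 0.093, -0.003], [0.093, -0.996, 0.001], [-0.003, -0.001, -1.0]]
force: [0.2, -0.4, -0.4]
grip_width: -0.0003
gripper_force: 0.0
time_s: 10.55
tcp_pos: [0.4761, 0.0168, 0.2391]
eef_rot: [[-0.999, 0.049, -0.003], [0.049, 0.999, 0.001], [0.003, 0.001, -1.0]]
force: [0.1, 1.3, -0.5]
grip_width: 0.0471
gripper_force: 0.0
```

```bash
python3 -m creep '[[[0,0,0],[0,0,-0.68]],[[0.2,-0.72,0],[0,0,0]],[[0.2,-0.72,0],[0,0,0]],[[0.2,-0.72,0],[0,0,0]],[[0.2,-0.72,0],[0,0,0]]]'
python3 -m creep '[[[0,0,0],[0,0,0]]]'
python3 - <<'E'
from h import *
p=shot('wrist','w3.png')
for t in ['cover_tab','rcd_test_top','rcd']:
    for r in models.regions_of(p,t)[:3]:
        w=cloud(p,r['region']); print(t,r['conf'],r['uv'],np.median(w,0))
E
```

```text
time_s: 11.05
tcp_pos: [0.4426, -0.1301, 0.2392]
eef_rot: [[-0.999, -0.047, -0.002], [-0.047, 0.999, 0.002], [0.002, 0.002, -1.0]]
force: [0.5, -0.3, -0.9]
grip_width: 0.0474
gripper_force: 0.0
time_s: 11.15
tcp_pos: [0.4417, -0.134, 0.2388]
eef_rot: [[-0.999, -0.039, -0.003], [-0.039, 0.999, 0.0], [0.003, 0.001, -1.0]]
force: [-0.7, -0.1, -0.6]
grip_width: 0.0469
gripper_force: 0.0
cover_tab 0.56 [326.8, 241.5] [ 0.49214765 -0.12865824  0.10703825]
```

View pics/w3.png

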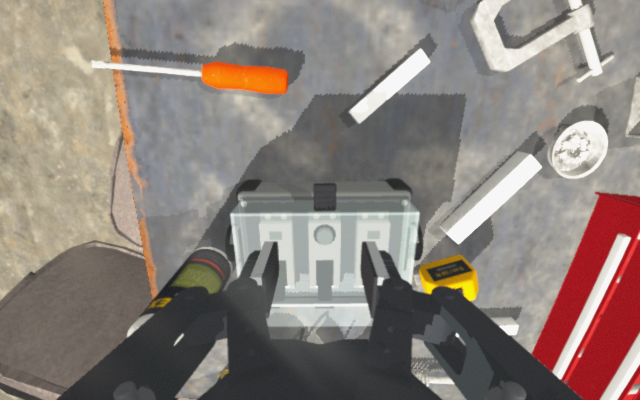

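Run:
```python
from h import *
p=shot('wrist')
g=p['frame'].max(2); m=np.zeros(g.shape,bool); m[178:214,308:342]=1; m&=g<75
w=cloud(p,m); w=w[(w[:,2]>.09)&(w[:,2]<.12)]; print(len(w),np.median(w,0),cv2.minAreaRect((w[:,:2]*1000).astype(np.float32)))
print('button',onplane(p,[[325,235]],.09))
print('corners',onplane(p,[[234,212],[416,210]],.107))
print(arm.sense()['tcp_pos'])
```

```text
571 [ 0.44365191 -0.12994343  0.10212531] ((444.3283996582031, -130.03746032714844), (27.121049880981445, 20.82481575012207), 2.6965675354003906)
button [[ 0.4932456 -0.1207701  0.09     ]]
corners [[ 0.46456097 -0.2118053   0.107     ]
 [ 0.45413378 -0.03409934  0.107     ]]
[ 0.44371134 -0.12846658  0.24007958]
```

```bash
python3 -m creep '[[[0.05,-0.03,0.9],[0,0,0]],[[0,0,0.9],[0,0,0]],[[0,0,0.7],[0,0,0]],[[0,0,0.22],[0,0,0]],[[0,0,0],[0,0,0]]]'
python3 -m creep '[[[0,0,0],[0,0,0]],[[0,0,0],[0,0,0]],[[0,0,0],[0,0,0]],[[0,0,0],[0,0,0]]]' -1
```

```text
time_s: 11.9
tcp_pos: [0.4407, -0.1305, 0.1035]
eef_rot: [[-0.999, -0.047, -0.003], [-0.047, 0.999, 0.002], [0.003, 0.002, -1.0]]
force: [0.1, 0.7, -0.1]
grip_width: 0.0473
gripper_force: 0.0
time_s: 12.3
tcp_pos: [0.4423, -0.1292, 0.1065]
eef_rot: [[-0.999, -0.046, 0.003], [-0.046, 0.999, 0.002], [-0.004, 0.002, -1.0]]
force: [-1.9, 9.8, 2.8]
grip_width: 0.0204
gripper_force: 58.5
```

```bash
python3 -m creep '[[[0,0,0],[0,0,0]],[[0,0,0],[0,0,0]],[[0.08,-0.02,-0.2],[0,0,0]],[[0,0,0],[0,0,0]],[[0,0,0],[0,0,0]]]' -0.2
python3 -m creep '[[[0,0,0],[0,0,0]],[[0,0,0],[0,0,0]],[[0,0,0],[0,0,0]]]' -1
```

```text
time_s: 12.8
tcp_pos: [0.4372, -0.134, 0.1152]
eef_rot: [[-0.999, -0.043, 0.001], [-0.043, 0.999, -0.001], [-0.001, -0.001, -1.0]]
force: [-0.9, -0.2, -0.9]
grip_width: 0.0339
gripper_force: 0.0
time_s: 13.1
tcp_pos: [0.4371, -0.1296, 0.1152]
eef_rot: [[-0.999, -0.047, -0.001], [-0.047, 0.999, 0.004], [0.0, 0.004, -1.0]]
force: [-3.3, 11.4, 14.0]
grip_width: 0.0195
gripper_force: 58.2
```

```bash
python3 -m creep '[[[-0.16,0.08,-0.54],[0,0,0]],[[-0.2,0,-0.41],[0,0,0]],[[0,0,0],[0,0,0]]]'
python3 -m creep '[[[-0.24,0,-0.35],[0,0,0]],[[-0.28,0,-0.32],[0,0,0]],[[0,0,0],[0,0,0]]]'
```

```text
time_s: 13.4
tcp_pos: [0.4573, -0.1282, 0.1638]
eef_rot: [[-0.999, -0.044, 0.005], [-0.044, 0.999, -0.0], [-0.005, -0.0, -1.0]]
force: [5.5, 0.4, -5.1]
grip_width: 0.0199
gripper_force: 60.0
time_s: 13.7
tcp_pos: [0.4826, -0.1271, 0.1957]
eef_rot: [[-0.999, -0.045, 0.003], [-0.045, 0.999, 0.001], [-0.003, 0.001, -1.0]]
force: [5.4, 1.1, -8.8]
grip_width: 0.0194
gripper_force: 58.9
```

```bash
python3 -m creep '[[[-0.32,0,-0.28],[0,0,0]],[[-0.35,0,-0.24],[0,0,0]],[[-0.51,0,-0.24],[0,0,0]],[[0,0,0],[0,0,0]]]'
python3 -m creep '[[[-0.55,0,-0.15],[0,0,0]],[[-0.56,0,-0.05],[0,0,0]],[[0,0,0],[0,0,0]]]'
python3 - <<'E'
from h import *
p=shot('scene','s2.png'); q=p['frame'][120:280,180:420,::-1]; cv2.imwrite('pics/s2c.png',cv2.resize(q,(720,480)))
E
```

```text
time_s: 14.1
tcp_pos: [0.541, -0.1244, 0.232]
eef_rot: [[-0.999, -0.046, 0.0], [-0.046, 0.999, 0.001], [-0.0, 0.001, -1.0]]
force: [1.9, -0.2, -6.3]
grip_width: 0.019
gripper_force: 58.8
time_s: 14.4
tcp_pos: [0.596, -0.1219, 0.2421]
eef_rot: [[-0.999, -0.046, -0.001], [-0.046, 0.999, 0.001], [0.001, 0.001, -1.0]]
force: [-0.6, -0.8, 1.7]
grip_width: 0.0173
gripper_force: 58.8
```

View pics/s2c.png

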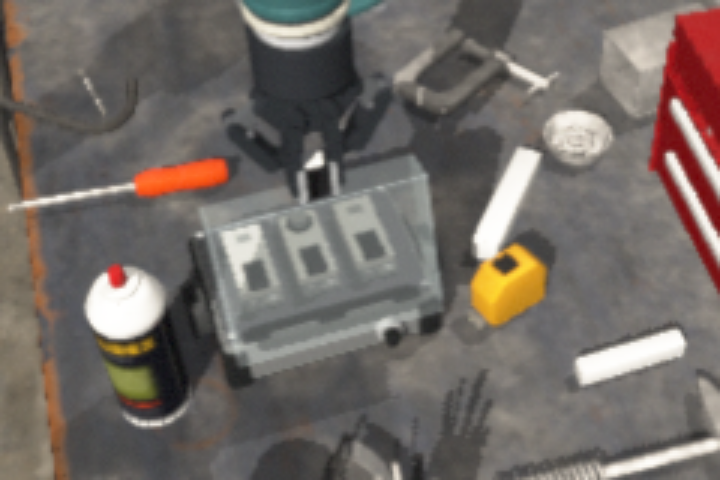

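The cover is about 78° up, with the tab held between the fingers. Continuing along the arc.

```bash
python3 -m creep '[[[-0.56,0,0.05],[0,0,0]],[[-0.4,0,0.09],[0,0,0]],[[0,0,0],[0,0,0]]]'
python3 - <<'E'
from h import *
p=shot('scene','s3.png'); q=p['frame'][120:280,180:420,::-1]; cv2.imwrite('pics/s3c.png',cv2.resize(q,(720,480)))
E
```

```text
time_s: 14.75
tcp_pos: [0.643, -0.1202, 0.2349]
eef_rot: [[-0.999, -0.045, -0.001], [-0.045, 0.999, 0.0], [0.001, 0.001, -1.0]]
force: [0.5, -0.5, -1.2]
grip_width: -0.0002
gripper_force: 0.0
```

View pics/s3c.png

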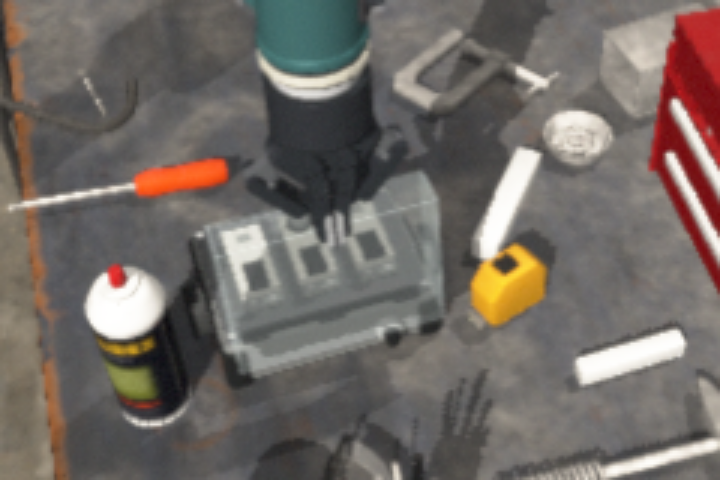

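It slipped off the tab with the cover near upright. I'll measure the cover's angle, then push it the rest of the way with closed fingers.

```bash
python3 -m creep '[[[0,0,-0.8],[0,0,0]],[[0.8,0,-0.4],[0,0,0]],[[0.9,0,0],[0,0,0]],[[0.9,0,0],[0,0,0]],[[0.9,0,0],[0,0,0]]]'
python3 - <<'E'
from h import *
W=[]
for c in ['scene','side']:
    p=shot(c); v,u=np.nonzero(p['depth']>0); w=world(p,np.c_[u,v])
    W.append(w[(w[:,0]>.5)&(w[:,0]<.75)&(w[:,1]>-.235)&(w[:,1]<-.02)&(w[:,2]>.075)])
for w in W:
  w=w-[.527,-.1255,0]; c,s=np.cos(.05),np.sin(.05); X=c*w[:,0]+s*w[:,1]; Y=-s*w[:,0]+c*w[:,1]
  for lo in np.arange(.08,.27,.02):
    k=(w[:,2]>lo)&(w[:,2]<lo+.02); 
    if k.sum()>3: print('%.2f %d'%(lo,k.sum()),np.round(np.percentile(X[k],[5,50,95]),3),np.round(np.percentile(Y[k],[5,50,95]),3))
E
```

```text
time_s: 15.3
tcp_pos: [0.4645, -0.1282, 0.2956]
eef_rot: [[-0.999, -0.043, -0.002], [-0.043, 0.999, -0.001], [0.002, -0.001, -1.0]]
force: [-0.5, -0.6, 0.6]
grip_width: 0.0002
gripper_force: 0.0
0.08 388 [0.107 0.109 0.112] [-0.084 -0.001  0.083]
0.10 400 [0.105 0.107 0.11 ] [-0.085 -0.002  0.082]
0.12 421 [0.102 0.105 0.108] [-0.086 -0.008  0.081]
0.14 422 [0.101 0.103 0.105] [-0.086 -0.     0.083]
0.16 452 [0.098 0.101 0.104] [-0.086 -0.006  0.079]
0.18 508 [0.063 0.099 0.102] [-0.086 -0.005  0.083]
0.20 887 [0.06  0.084 0.098] [-0.084 -0.006  0.082]
0.22 48 [0.086 0.09  0.091] [-0.011 -0.001  0.009]
0.08 366 [0.008 0.107 0.111] [-0.078  0.021  0.096]
0.10 369 [0.089 0.106 0.109] [-0.077  0.015  0.096]
0.12 373 [0.088 0.104 0.107] [-0.078  0.013  0.096]
0.14 383 [0.09  0.102 0.105] [-0.078  0.014  0.096]
0.16 406 [0.08  0.1   0.103] [-0.08   0.017  0.096]
0.18 416 [0.08  0.098 0.101] [-0.075  0.017  0.096]
0.20 705 [0.058 0.084 0.098] [-0.08   0.012  0.09 ]
0.22 47 [0.085 0.088 0.091] [-0.007  0.003  0.013]
```

```bash
python3 -m creep '[[[-0.7,0,0.6],[0,0,0]],[[-0.7,0,0.59],[0,0,0]],[[-0.5,0,0],[0,0,0]],[[-0.4,0,0],[0,0,0]],[[-0.4,0,0],[0,0,0]]]'
python3 -m creep '[[[-0.4,0,0],[0,0,0]],[[-0.2,0,0],[0,0,0]],[[0,0,0],[0,0,0]]]'
```

```text
time_s: 15.9
tcp_pos: [0.6029, -0.1221, 0.2361]
eef_rot: [[-0.999, -0.044, -0.002], [-0.044, 0.999, -0.0], [0.002, -0.0, -1.0]]
force: [0.6, 0.4, -0.4]
grip_width: 0.0001
gripper_force: 0.3
time_s: 16.2
tcp_pos: [0.6332, -0.1204, 0.2365]
eef_rot: [[-0.999, -0.045, -0.0], [-0.045, 0.999, 0.0], [0.0, 0.0, -1.0]]
force: [-0.5, 1.5, 0.1]
grip_width: 0.0
gripper_force: 0.0
```

```bash
python3 -m creep '[[[0.7,0,0],[0,0,0]],[[0.7,0,0],[0,0,0]],[[0.7,0,0],[0,0,0]],[[0.68,0,0],[0,0,0]],[[0,0,0],[0,0,0]]]'
python3 - <<'E'
from h import *
p=shot('scene'); v,u=np.nonzero(p['depth']>0); w=world(p,np.c_[u,v])
w=w[(w[:,0]>.5)&(w[:,0]<.75)&(w[:,1]>-.235)&(w[:,1]<-.02)&(w[:,2]>.075)]-[.527,-.1255,0]; X=w[:,0]+.05*w[:,1]
for lo in (.1,.18,.22):
    k=(w[:,2]>lo)&(w[:,2]<lo+.02); print(lo,k.sum(),np.round(np.percentile(X[k],[5,50,95]),3) if k.sum()>2 else '')
p=shot('wrist','w4.png'); np.savez('w4.npz',**{k:p[k] for k in ('depth','frame')})
for t in ['rcd_test_top','rcd_lever_tip','rcd']:
    for r in models.regions_of(p,t)[:4]:
        w=cloud(p,r['region']); print(t,round(r['conf'],2),np.round(r['uv']),r['region'].sum(),np.round(np.median(w,0),4),np.round(world(p,r['uv']),4))
E
```

```text
time_s: 16.7
tcp_pos: [0.4891, -0.1276, 0.2366]
eef_rot: [[-0.999, -0.043, -0.005], [-0.043, 0.999, -0.003], [0.005, -0.003, -1.0]]
force: [-0.4, 0.3, 0.6]
grip_width: -0.0001
gripper_force: 0.0
0.1 310 [0.115 0.117 0.12 ]
0.18 1096 [0.09  0.117 0.128]
0.22 40 [-0.026  0.122  0.127]
rcd_test_top 0.73 [322. 191.] 254 [ 0.4919 -0.1277  0.0897] [[ 0.492  -0.1268  0.0901]]
rcd_lever_tip 0.74 [305. 197.] 13875 [ 0.5082 -0.126   0.0648] [[ 0.5014 -0.1437  0.0821]]
rcd 0.76 [322. 202.] 2664 [ 0.506  -0.1269  0.081 ] [[ 0.507  -0.1253  0.0805]]
rcd 0.25 [269. 254.] 323 [ 0.561  -0.1777  0.0928] [[ 0.5623 -0.1801  0.0959]]
```

View pics/w4.png

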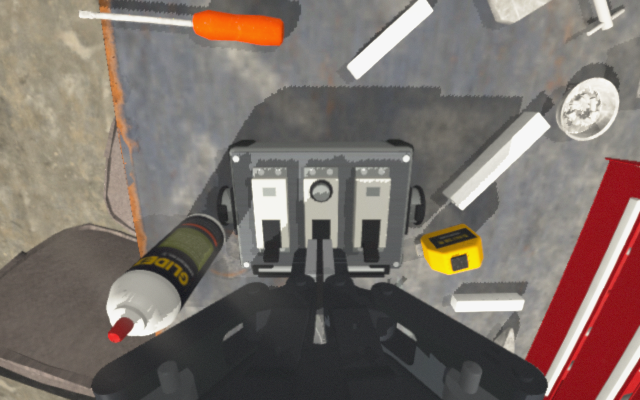

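```bash
python3 -m creep '[[[-0.06,0,0.9],[0,0,0]],[[0,0,0.9],[0,0,0]],[[0,0,0.5],[0,0,0]],[[0,0,0],[0,0,0]],[[0,0,0],[0,0,0]]]'
python3 -m creep '[[[0,0,0.06],[0,0,0]],[[0,0,0.06],[0,0,0]],[[0,0,0],[0,0,0]],[[0,0,0],[0,0,0]]]'
```

```text
time_s: 17.45
tcp_pos: [0.4983, -0.126, 0.1222]
eef_rot: [[-0.999, -0.046, 0.0], [-0.046, 0.999, 0.001], [-0.0, 0.001, -1.0]]
force: [0.5, 0.8, 0.8]
grip_width: 0.0
gripper_force: 0.0
time_s: 17.85
tcp_pos: [0.4976, -0.1268, 0.1166]
eef_rot: [[-0.999, -0.044, 0.001], [-0.044, 0.999, -0.001], [-0.001, -0.001, -1.0]]
force: [1.1, 0.7, -0.5]
grip_width: -0.0002
gripper_force: 0.0
```

```bash
python3 -m creep '[[[0.12,0,0],[0,0,0]],[[0,0,0],[0,0,0]],[[0,0,0.06],[0,0,0]],[[0,0,0.06],[0,0,0]],[[0,0,0],[0,0,0]]]'
python3 -m creep '[[[0,0,0.04],[0,0,0]],[[0,0,0.04],[0,0,0]],[[0,0,0],[0,0,0]]]'
```

```text
time_s: 18.35
tcp_pos: [0.4914, -0.1271, 0.1098]
eef_rot: [[-0.999, -0.044, -0.0], [-0.044, 0.999, -0.0], [0.0, -0.0, -1.0]]
force: [-0.1, 0.2, 2.8]
grip_width: 0.0002
gripper_force: 1.2
time_s: 18.65
tcp_pos: [0.4915, -0.1271, 0.106]
eef_rot: [[-0.999, -0.045, 0.0], [-0.045, 0.999, -0.0], [-0.0, -0.0, -1.0]]
force: [0.1, -0.7, 2.8]
grip_width: 0.0004
gripper_force: 1.2
```

```bash
python3 -m creep '[[[0,0,0.03],[0,0,0]],[[0,0,0.02],[0,0,0]],[[0,0,0],[0,0,0]]]'
```

```text
time_s: 18.95
tcp_pos: [0.4915, -0.127, 0.1049]
eef_rot: [[-0.999, -0.045, -0.0], [-0.045, 0.999, -0.002], [0.0, -0.002, -1.0]]
force: [-5.7, -0.8, 17.7]
grip_width: -0.0001
gripper_force: 8.8
```

```bash
python3 -m creep '[[[0,0,0.03],[0,0,0]],[[0,0,0],[0,0,0]]]'
python3 - <<'E'
from h import *
p=shot('scene'); 
for r in models.regions_of(p,'rcd_lever_tip')[:3]: print(r['conf'],r['uv'],r['region'].sum())
v,u=np.nonzero(p['depth']>0); w=world(p,np.c_[u,v])-[.527,-.1255,0]
X=w[:,0]+.05*w[:,1];Y=w[:,1]-.05*w[:,0]
for y0 in (-.054,0,.054):
    k=(abs(Y-y0)<.008)&(X>-.02)&(X<.07)&(w[:,2]>.085)&(w[:,2]<.11); print(y0,k.sum(),np.round(np.percentile(X[k],[5,50,95]),3) if k.sum() else '')
E
```

```text
time_s: 19.15
tcp_pos: [0.4916, -0.127, 0.1047]
eef_rot: [[-0.999, -0.045, -0.001], [-0.045, 0.999, -0.003], [0.001, -0.003, -1.0]]
force: [-10.5, -0.2, 31.1]
grip_width: 0.0003
gripper_force: 15.6
0.27 [290.7, 213.7] 3287
0.27 [347.0, 187.9] 393
-0.054 0 
0 0 
0.054 0
```

Bottomed out (hard stop at 31 N). Releasing and checking the lever.

```bash
python3 -m creep '[[[0,0,-0.3],[0,0,0]],[[0,0,-0.8],[0,0,0]],[[0,0,-0.8],[0,0,0]],[[0,0,-0.6],[0,0,0]],[[0,0,0],[0,0,0]]]'
python3 - <<'E'
from h import *
p=shot('wrist','w5.png'); q=p['frame'][130:290,210:430,::-1]; cv2.imwrite('pics/w5c.png',cv2.resize(q,(660,480),interpolation=cv2.INTER_CUBIC))
v,u=np.nonzero(p['depth']>0); w=world(p,np.c_[u,v])-[.527,-.1255,0]
X=w[:,0]+.05*w[:,1];Y=w[:,1]-.05*w[:,0]
for y0 in (-.054,0,.054):
    k=(abs(Y-y0)<.009)&(X>-.02)&(X<.07)&(w[:,2]>.085)&(w[:,2]<.11); print(y0,k.sum(),np.round(np.percentile(X[k],[5,50,95]),3) if k.sum() else '',w[k,2].max() if k.sum() else '', Y[k].mean())
for r in models.regions_of(p,'rcd_test_top')[:1]: print(np.round(np.median(cloud(p,r['region']),0),4))
E
```

```text
time_s: 19.75
tcp_pos: [0.4938, -0.1269, 0.2309]
eef_rot: [[-0.999, -0.045, 0.007], [-0.045, 0.999, -0.002], [-0.007, -0.003, -1.0]]
force: [0.4, 0.3, -0.5]
grip_width: 0.0
gripper_force: 0.0
-0.054 295 [0.027 0.032 0.04 ] 0.10049693214256844 -0.05402919889163866
0 188 [-0.008 -0.004  0.005] 0.10105883634063101 -0.0002518127817736287
0.054 296 [0.027 0.033 0.041] 0.10086812297669528 0.053261064472229405
[ 0.4919 -0.127   0.0897]
```

View pics/w5c.png

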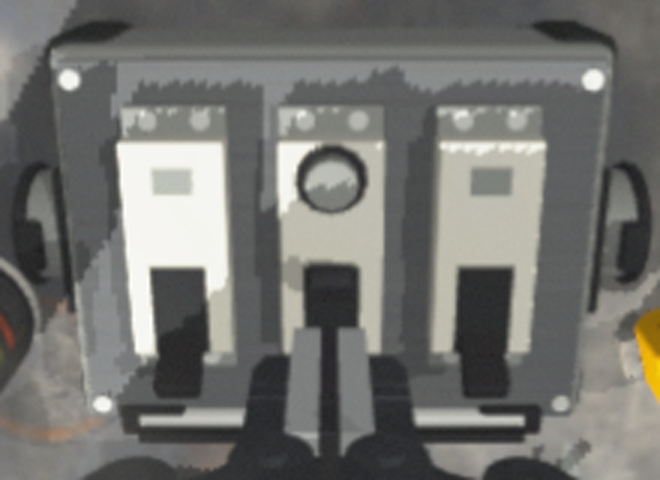

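The RCD lever tripped: its tip is at X=-4 mm, against +33 mm for the other two. The button is out again. Now flipping the lever back to on.

```bash
python3 -m creep '[[[-0.08,0,0.8],[0,0,0]],[[0,0,0.8],[0,0,0]],[[0,0,0.5],[0,0,0]],[[0,0,0.1],[0,0,0]],[[0,0,0],[0,0,0]]]'
python3 -m creep '[[[0,0,0],[0,0,0]],[[0,0,0],[0,0,0]]]'
```

```text
time_s: 20.35
tcp_pos: [0.4944, -0.1261, 0.1156]
eef_rot: [[-0.999, -0.045, -0.003], [-0.045, 0.999, 0.002], [0.003, 0.002, -1.0]]
force: [0.2, -0.0, 0.4]
grip_width: -0.0001
gripper_force: 0.0
time_s: 20.55
tcp_pos: [0.4962, -0.1268, 0.1182]
eef_rot: [[-0.999, -0.044, 0.002], [-0.044, 0.999, -0.001], [-0.002, -0.001, -1.0]]
force: [0.2, -0.6, 0.2]
grip_width: -0.0
gripper_force: 0.0
```

```bash
python3 -m creep '[[[0,0,0.08],[0,0,0]],[[-0.2,0,0],[0,0,0]],[[-0.2,0,0],[0,0,0]],[[-0.2,0,0],[0,0,0]],[[-0.2,0,0],[0,0,0]]]'
python3 -m creep '[[[-0.1,0,0],[0,0,0]],[[0,0,0],[0,0,0]],[[0,0,0],[0,0,0]]]'
python3 - <<'E'
from h import *
print(arm.sense()['force'])
E
python3 -m creep '[[[0.3,0,-0.6],[0,0,0]],[[0.6,0,-0.8],[0,0,0]],[[0.2,0,-0.8],[0,0,0]],[[0,0,0],[0,0,0]],[[0,0,0],[0,0,0]]]'
python3 - <<'E'
from h import *
p=shot('wrist','w6.png')
v,u=np.nonzero(p['depth']>0); w=world(p,np.c_[u,v])-[.527,-.1255,0]
X=w[:,0]+.05*w[:,1];Y=w[:,1]-.05*w[:,0]
for y0 in (-.054,0,.054):
    k=(abs(Y-y0)<.009)&(X>-.02)&(X<.07)&(w[:,2]>.085)&(w[:,2]<.11); print(y0,k.sum(),np.round(np.percentile(X[k],[5,50,95]),3) if k.sum() else '')
E
```

```text
time_s: 21.05
tcp_pos: [0.5368, -0.1248, 0.1131]
eef_rot: [[-0.999, -0.045, 0.001], [-0.045, 0.999, 0.0], [-0.001, 0.0, -1.0]]
force: [-0.2, -0.1, 0.7]
grip_width: 0.0002
gripper_force: 0.0
time_s: 21.35
tcp_pos: [0.5401, -0.1245, 0.1128]
eef_rot: [[-0.999, -0.045, -0.001], [-0.045, 0.999, 0.0], [0.001, 0.0, -1.0]]
force: [0.1, -0.4, -0.8]
grip_width: 0.0
gripper_force: 0.0
[ 0.0881756  -0.41258852 -0.80717109]
time_s: 21.85
tcp_pos: [0.4852, -0.1278, 0.2238]
eef_rot: [[-0.999, -0.044, 0.002], [-0.044, 0.999, -0.002], [-0.001, -0.002, -1.0]]
force: [0.3, 0.2, 0.8]
grip_width: 0.0002
gripper_force: 0.0
-0.054 301 [0.027 0.032 0.041]
0 0 
0.054 307 [0.027 0.032 0.041]
```

```bash
python3 -m creep '[[[0,-0.8,-0.6],[0,0,0]],[[0,0,-0.6],[0,0,0]],[[0,0,0],[0,0,0]]]'
python3 - <<'E'
from h import *
p=shot('wrist','w6.png')
v,u=np.nonzero(p['depth']>0); w=world(p,np.c_[u,v])-[.527,-.1255,0]
X=w[:,0]+.05*w[:,1];Y=w[:,1]-.05*w[:,0]
for y0 in (-.054,0,.054):
    k=(abs(Y-y0)<.009)&(X>-.02)&(X<.07)&(w[:,2]>.085)&(w[:,2]<.11); print(y0,k.sum(),np.round(np.percentile(X[k],[5,50,95]),3) if k.sum() else '')
p=shot('scene'); v,u=np.nonzero(p['depth']>0); w=world(p,np.c_[u,v])
w=w[(w[:,0]>.5)&(w[:,0]<.75)&(w[:,1]>-.235)&(w[:,1]<-.02)&(w[:,2]>.075)]-[.527,-.1255,0]; X=w[:,0]+.05*w[:,1]
for lo in (.08,.1,.12,.14,.16,.18,.2,.22):
    k=(w[:,2]>lo)&(w[:,2]<lo+.02); print(lo,k.sum(),np.round(np.percentile(X[k],[5,50,95]),3) if k.sum()>2 else '')
E
```

```text
time_s: 22.2
tcp_pos: [0.4888, -0.1682, 0.2849]
eef_rot: [[-0.999, -0.043, 0.004], [-0.043, 0.999, -0.001], [-0.004, -0.001, -1.0]]
force: [0.8, 1.1, 0.5]
grip_width: 0.0
gripper_force: 0.0
-0.054 152 [0.026 0.031 0.039]
0 205 [0.027 0.033 0.041]
0.054 195 [0.027 0.033 0.04 ]
0.08 312 [0.086 0.115 0.117]
0.1 299 [0.115 0.117 0.119]
0.12 334 [0.117 0.119 0.122]
0.14 343 [0.119 0.122 0.124]
0.16 344 [0.122 0.124 0.126]
0.18 1066 [0.09  0.118 0.127]
0.2 280 [0.087 0.096 0.125]
0.22 29 [0.12  0.123 0.126]
```

All three levers are on. Before going behind the cover, I'll check the heights there.

Run:
```python
from h import *
for c in ('scene','side'):
    p=shot(c); v,u=np.nonzero(p['depth']>0); w=world(p,np.c_[u,v])
    for x0 in np.arange(.62,.84,.02):
        print('%.2f '%x0,*['%4d'%(1000*w[k,2].max()) if (k:=(abs(w[:,0]-x0-.01)<.01)&(abs(w[:,1]-y0-.01)<.01)).any() else '   .' for y0 in np.arange(-.24,0,.02)])
```

```text
0.62     4  202  202  203  201  203  202  202  203  201  201    2
0.64     2  200  199  200  199  227  227  199  201  200  197    5
0.66     1    2  196    2    2    2    2    3    2    1    2    2
0.68     1    1    1    1    1    1    1    2    3    2    2    2
0.70     2    2    1    2   31   34    2    1    2    1    2    2
0.72     1    1    1   27   30   31   41   40    3    2    1    0
0.74     3    1    2   30   29    1   39    2    1    1    1    1
0.76     1    2   25   28    3    2   39    2    2    1   15   14
0.78     2    3   24   31    2    1 -659 -657    2    2   25   24
0.80   109    5   32   32   34  142  147  145    1    1   19   20
0.82   110    5   34   32   34  141  132  129    3    2    4    2
0.62     5  204  205  203  204  200  204  205  204  205  204    5
0.64     5  203  202  203  203  230  231  201  203  202  203    4
0.66     5    5    5    6    5    5    5    6    4    5    6    4
0.68     5    5    4    4    4    5    8    5    6    6    5    5
0.70     4    5    4    2   35   36    5    6    4    4    6    5
0.72     6    6    4    3   35   34   38   41    6    5    6    6
0.74     4    3    4   31    3    5   42   41    3    3    5    5
0.76     4    5    .   31    .    4   42    4    5    5   23   20
0.78   111    5   28   30    .    .   42    5    4    4   27   29
0.80   113    4   32   35    .  145  148  149    6    6   15   20
0.82   111    6   35   36   34  144  131  132    6    4    5    6
```

```bash
python3 -m creep '[[[-0.8,0.42,0],[0,0,0]],[[-0.8,0.4,0],[0,0,0]],[[-0.8,0,0],[0,0,0]],[[-0.8,0,0],[0,0,0]],[[-0.6,0,0],[0,0,0]]]'
python3 -m creep '[[[0,0,0.5],[0,0,0]],[[0,0,0.5],[0,0,0]],[[0,0,0],[0,0,0]],[[0,0,0],[0,0,0]]]'
```

```text
time_s: 22.9
tcp_pos: [0.6765, -0.1164, 0.2803]
eef_rot: [[-0.999, -0.046, -0.003], [-0.046, 0.999, 0.001], [0.003, 0.001, -1.0]]
force: [-0.5, -0.1, 0.2]
grip_width: 0.0
gripper_force: 0.0
time_s: 23.3
tcp_pos: [0.6747, -0.1171, 0.2318]
eef_rot: [[-0.999, -0.045, -0.003], [-0.045, 0.999, 0.001], [0.002, 0.001, -1.0]]
force: [-0.1, 0.2, 0.3]
grip_width: 0.0001
gripper_force: 0.0
```

```bash
python3 -m creep '[[[0.28,0,0],[0,0,0]],[[0.57,0,-0.12],[0,0,0]],[[0.57,0,-0.1],[0,0,0]],[[0,0,0],[0,0,0]]]'
python3 -m creep '[[[0.4,0,0.06],[0,0,0]],[[0.4,0,0.06],[0,0,0]],[[0.39,0,0.14],[0,0,0]],[[0.39,0,0.14],[0,0,0]],[[0,0,0],[0,0,0]]]'
```

```text
time_s: 23.7
tcp_pos: [0.6025, -0.1212, 0.2463]
eef_rot: [[-0.999, -0.044, 0.001], [-0.044, 0.999, -0.003], [-0.001, -0.003, -1.0]]
force: [-0.6, 1.1, -0.0]
grip_width: 0.0001
gripper_force: 0.0
time_s: 24.2
tcp_pos: [0.524, -0.1247, 0.2243]
eef_rot: [[-0.999, -0.044, -0.001], [-0.044, 0.999, -0.001], [0.001, -0.001, -1.0]]
force: [0.9, -0.3, 0.5]
grip_width: 0.0004
gripper_force: 0.0
```

Run:
```python
from h import *
p=shot('side','d.png'); v,u=np.nonzero(p['depth']>0); w=world(p,np.c_[u,v])-[.527,-.1255,0]
X=w[:,0]+.05*w[:,1];Y=w[:,1]-.05*w[:,0]
for y0 in (-.06,.06):
    k=(abs(Y-y0)<.015)&(X>-.1)&(X<.15)&(w[:,2]>.07)
    for x0 in np.arange(-.1,.15,.02):
        q=k&(abs(X-x0-.01)<.01); print('%.2f'%x0,np.round(np.percentile(w[q,2],[10,50,95]),3) if q.sum()>2 else '',end=';')
    print()
```

```text
-0.10 ;-0.08 ;-0.06 ;-0.04 ;-0.02 [0.191 0.297 0.299];0.00 [0.177 0.187 0.298];0.02 [0.156 0.164 0.176];0.04 [0.136 0.145 0.155];0.06 [0.114 0.124 0.135];0.08 [0.098 0.104 0.115];0.10 ;0.12 ;0.14 ;
-0.10 ;-0.08 ;-0.06 ;-0.04 [0.509 0.543 0.574];-0.02 [0.296 0.518 0.561];0.00 [0.182 0.485 0.553];0.02 [0.16  0.498 0.544];0.04 [0.137 0.145 0.156];0.06 [0.116 0.125 0.136];0.08 [0.098 0.106 0.116];0.10 ;0.12 ;0.14 ;
```

Cover is following, at about 45°. Continuing down the arc.

```bash
python3 -m creep '[[[0.35,0,0.25],[0,0,0]],[[0.35,0,0.25],[0,0,0]],[[0.29,0,0.33],[0,0,0]],[[0.29,0,0.33],[0,0,0]],[[0,0,0],[0,0,0]]]'
python3 -m creep '[[[0.17,0,0.3],[0,0,0]],[[0.17,0,0.3],[0,0,0]],[[0,0,0.12],[0,0,0]],[[0,0,0],[0,0,0]],[[0,0,0],[0,0,0]]]'
```

```text
time_s: 24.75
tcp_pos: [0.4604, -0.1272, 0.1651]
eef_rot: [[-0.999, -0.044, -0.003], [-0.044, 0.999, 0.0], [0.003, 0.001, -1.0]]
force: [-0.1, 1.3, 0.1]
grip_width: 0.0
gripper_force: 0.0
time_s: 25.25
tcp_pos: [0.4462, -0.1279, 0.1309]
eef_rot: [[-0.999, -0.045, 0.002], [-0.045, 0.999, -0.0], [-0.002, -0.0, -1.0]]
force: [-0.0, -0.4, -1.0]
grip_width: 0.0001
gripper_force: 0.0
```

```bash
python3 -m creep '[[[0.04,0,0.08],[0,0,0]],[[0,0,0.06],[0,0,0]],[[0,0,0.02],[0,0,0]],[[0,0,0],[0,0,0]]]'
python3 -m creep '[[[0,0,0.02],[0,0,0]],[[0,0,0],[0,0,0]]]'
```

```text
time_s: 25.65
tcp_pos: [0.4429, -0.1282, 0.1239]
eef_rot: [[-0.999, -0.045, 0.0], [-0.045, 0.999, -0.002], [-0.0, -0.002, -1.0]]
force: [-5.7, 0.6, 22.4]
grip_width: -0.0002
gripper_force: 11.0
time_s: 25.85
tcp_pos: [0.443, -0.1282, 0.1237]
eef_rot: [[-0.999, -0.045, -0.0], [-0.045, 0.999, -0.003], [0.0, -0.003, -1.0]]
force: [-9.2, 1.5, 31.7]
grip_width: -0.0002
gripper_force: 16.1
```

Shut against the stop. Retreating and doing a final check.

```bash
python3 -m creep '[[[0,0,-0.3],[0,0,0]],[[0,0,-0.8],[0,0,0]],[[0,0,-0.8],[0,0,0]],[[0.4,0,-0.8],[0,0,0]],[[0,0,0],[0,0,0]]]'
python3 - <<'E'
from h import *
p=shot('side','f.png'); v,u=np.nonzero(p['depth']>0); w=world(p,np.c_[u,v])-[.527,-.1255,0]
X=w[:,0]+.05*w[:,1];Y=w[:,1]-.05*w[:,0]; k=(abs(Y)<.08)&(abs(X)<.06)&(w[:,2]>.09)&(w[:,2]<.14); print('cover slope',np.polyfit(X[k],w[k,2],1))
p=shot('wrist','w7.png'); q=p['frame'][:,:,::-1]; cv2.imwrite('pics/w7c.png',q)
for r in models.regions_of(p,'alu_bar')[:3]: print(np.round(np.median(cloud(p,r['region']),0),3))
E
```

```text
time_s: 26.35
tcp_pos: [0.4236, -0.1297, 0.2605]
eef_rot: [[-0.999, -0.043, 0.006], [-0.043, 0.999, -0.006], [-0.006, -0.006, -1.0]]
force: [0.5, -0.3, -0.6]
grip_width: -0.0
gripper_force: 0.0
cover slope [0.00040812 0.10879367]
[0.46  0.088 0.024]
[ 0.333 -0.059  0.019]
[0.673 0.154 0.016]
```

View pics/w7c.png

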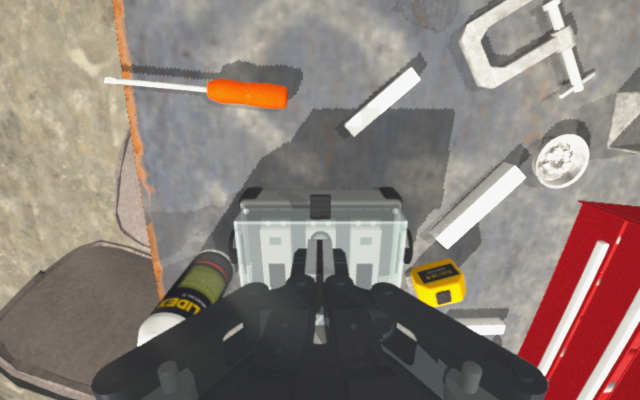

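The cover is flat and shut (tab at (320,207)). The bar lies on the bench at (480,205), and the other things are where they were.

```bash
python3 -c "
from bench import finish_job; print(finish_job())"
```

```text
the job is handed in; nothing more can be done
None
```

The job is handed in at about 26 s of the 69 s allowed: bar laid on the bench, test button pressed to its stop and released, tripped breaker flipped back on, cover shut; the cameras showed all three levers on before the cover closed and nothing else shifted.

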